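# Throw the pawl off a pickle-dip stand with the release bar and let the basket down

### The arm

A 6-joint arm with a two-finger parallel gripper is mounted at the origin on a cart in front of the work surface, level with it; the furniture and walls round the work are solid. World frame = base frame: x ahead of the robot, y to its left, z up, the work surface at z = 0. Lengths are in m, angles in rad, forces in N, time in s.
With the tool pointing down it reaches from about 0.375 to 0.9 m from the base axis. Payload 3.1 kg.
Tool frame: the origin (TCP) lies midway between the tips of the shut fingers; the grasp point (between the pads) lies 19 mm behind it; z points along the fingers, y is the line along which they close (so a half turn about z gives the same grasp; the last joint's range is limited). The gripper opens to 85 mm and grips with 20 to 120 N. Pads are 22 mm wide; open, the fingers measure 114 mm over their backs; the gripper's body (76 mm by 85 mm) begins 54 mm behind the grasp point. The pads swing forward as they close: fully open they stand 13 mm farther back than shut.
Start: joints at [1.008, 0.527, 1.433, -0, 1.181, -0.178], TCP at [0.235, 0.579, 0.231] pointing down, gripper open.
Joint ranges: [-3.08, 3.08], [-0.75, 2.2], [0.22, 2.44], [-1.43, 4.57], [0, 2.65], [-2.85, 2.85]. Speed limits (rad/s): [2.79, 2.79, 3.14, 3.14, 3.14, 3.14].

### API

Orientations are given as a unit quaternion [w, x, y, z].
In Python, from workcell import robot gives the robot as it stands. Calls block until the motion is done:
- robot.goto(position, orientation): joint-space move of the TCP to a pose.
- robot.move_straight(position, ori=None, max_speed=0.15, contact_N=None): straight line of the TCP; ori=None keeps the orientation; max_speed is the mean speed in m/s. With contact_N (N) it stops when the force on the tool has changed by that much, and returns True; else False.
- robot.set_joints(angles): joint-space move.
- robot.gripper_to(opening): finger opening in m; the grip force is fixed at half the most; returns when the fingers have stopped.
- robot.pause(seconds).
- robot.inverse_kinematics(position, orientation): joint angles nearest the present ones, or None.
- robot.get_obs(): the state.
- robot.get_image(name): name is "scene" or "top"; returns a dict with "frame" (420x560x3 uint8, red, green, blue), "depth" (420x560 float32, m along the optical axis (not along the pixel's ray), 0 where there is no reading), "mtx" (3x3 intrinsics, pixels), "cam_to_world" (4x4, takes a point from camera to world coordinates). Camera axes: x right, y down, z forward; pixel columns grow to the right and rows downward; lengths in m; the calibration is good to about 2 mm. A picture is of the moment at which its call begins.
A pose or a line that the arm cannot do raises robot.PlanningError and nothing moves.
- robot.hand_in(): hands the job in; it is judged then, once.
Trained networks look in a picture, given as the dict that the camera call returned (one of the last four; its "shot" number tells which), for a name from the list of things; names that differ only in an ending like _2 or _b are one class to them, and where a whole thing is asked for, a point or a joint stands for the part that bears it (a point fixed in the world has none). Each returns a list of dicts, best first, with "confidence" (0 to 1); they miss things now and then, are a little off and sometimes report something else, mostly with a low value. They report only what shows in the picture. A call takes as long as a camera call.
- robot.find_in(picture, name): "box" ([left, top, right, bottom] in pixels, round what is visible of it).
- robot.trace(picture, name): "region" (420x560 bool, what is visible of it) and "box" ([left, top, right, bottom] in pixels, round what is visible of it).
- robot.place_of(picture, name): "xy" ([column, row] in pixels: a listed point, or the origin of a listed thing).
The state is a dict: "time": time; "q": joint angles; "qd": joint speeds; "effort": joint torques, N m; "ee_pos": TCP position; "ee_rot": TCP orientation; "contact_force": force on the tool from outside, world axes, zero at the start; "ft_torque": the same for the moment, N m; "gripper_width": finger opening in m; "gripper_force": force on a finger pad.
Only numpy, scipy, OpenCV 4.12 (cv2) and the standard library are available. Lean on these libraries where they do the work, as an engineer would, in place of code of your own. Each camera call takes 0.05 s, during which the arm holds its last target. There are 200 camera calls.

### The job

The basket of rings hangs over the pickling pan, held up by the pawl in the toothed bar of the dip stand. Take the release bar by its wooden handle, slip its steel end under the pawl and, without forcing it, tip the pawl right over until it lies back on its stop peg; use the bar for this, never your fingers. Lay the bar down flat on the bench and ease the lift gently down by its knob until the basket is set down on the floor of the pan, without pressing it in hard.

Things in the scene. Friction and masses are not known exactly. Their poses are not given: they have to be found in the camera images.
- dip_stand: grey dip stand, fixed. Origin on the bench under the toothed bar; its x points to the back, y left seen from its front, z up. Foot x -62..42, y -37..97, 14 high (mm). Bar, pawl and arm lie in the plane x = -12. Dark plate behind them (front face x = 0, to z 148; behind the pawl to z 116). Two guides round the toothed bar, z 26..44 and 84..146, y -33..21 (to 7 only at z 84..128), reach to x -32
- pawl_pivot (a point): centre of the pawl's pivot pin, at (-12, 52, 75) mm in the stand's frame. The pawl is a straight steel finger, 12 mm thick along x, on a round boss of 9 mm radius; 13 mm wide at the pivot, tapering to 5 mm at the nose. Nothing stands before it
- pawl_nose (a point): centre of the pawl's round nose, 56 mm from the pivot; at the start it lies in a notch of the toothed bar, up and to the right of the pivot (-y of the stand) at 45 degrees. The tooth tips stand at y = 14 mm of the stand, so under the pawl an open wedge is left, 38 mm wide at pivot height, where the steel end fits in from the front
- pawl (a joint): pawl angle, rad: 0 engaged, grows as it tips up and over to the left (+y of the stand); upright 0.785; past that it falls on its stop peg at 1.42 and stays, before it falls back. A tooth bears on its nose: it comes out stiffly, raising the lift 1 or 2 mm, with some 6 to 20 N on the bar at mid-pawl, then goes light. Over 25 N harms it
- lift (a joint): height of the lift (toothed bar, arm, knob, basket; about 0.3 kg), m; about 0.06 at the start. The basket's sleeve was clamped by eye: its feet meet the pan's floor somewhere between -0.007 and 0.007. It slides straight; the guides drag with 3.6 N, more than its weight, so it stays where left and must be pushed down. The engaged pawl stops it going down
- knob (a point): centre of the upright round wooden knob on the lift's arm, 26 mm in diameter, 30 mm high, free all round; the arm's top, 18 mm wide, is 25 mm below this point. At (-12, -52) mm in the stand's frame, 193 mm over the bench plus the lift's height
- pickle_pan: round steel pan under the basket, 148 mm in diameter at the rim, 54 mm high, loose; origin at the centre of its underside; the floor inside is 2 mm above that and about 100 mm wide. The basket, 67 mm in diameter and 34 mm high, on three 5 mm rubber feet, hangs over it on a sprung stem (5 N per mm, 8 mm of give) from the end of the lift's arm, at (-12, -120) mm in the stand's frame
- release_bar: release bar lying on the bench, 173 mm long, 110 g: wooden handle 100 long, 20 wide, 22 high (x -50..50 mm of its frame), then a round steel bar, 9 mm in diameter, to x = 123, axis 11 mm above the origin. Origin at the centre of the handle's underside; x points to the steel end. Balance near the handle's front end

How it is judged:
By the outcome, as a careful person would: the job done as asked, in the order asked, and still so for the second after the job is handed in, with the robot touching nothing.
It also fails if it takes over 67 s, if anything falls off the work surface, if the arm or the gripper's body presses on something with over 40 N, if the wrist force passes 120 N, or if a joint passes its speed limit or range.

## Working session

There is one attempt and no reset: what is moved stays moved. The work goes in short steps, each a Python script; the robot and the scene stay as the last script left them, time stands still between calls to the robot, and variables do not carry over. Pictures are saved under pics/ and viewed, at most 10 in all, crops included, and the job is handed in when it is done.

```bash
mkdir -p pics; ls; cat > h.py <<'E'
import numpy as np, cv2
from workcell import robot
def w(p,u,v,z=None,d=None):
    K=p["mtx"];T=p["cam_to_world"]
    r=np.array([(u-K[0,2])/K[0,0],(v-K[1,2])/K[1,1],1.])
    if z is not None:
        R=T[:3,:3]@r; return T[:3,3]+R*(z-T[2,3])/R[2]
    return T[:3,:3]@(r*d)+T[:3,3]
def cloud(p,reg):
    v,u=np.nonzero(reg&(p["depth"]>0)); d=p["depth"][v,u];K=p["mtx"];T=p["cam_to_world"]
    c=np.stack([(u-K[0,2])/K[0,0]*d,(v-K[1,2])/K[1,1]*d,d],1)
    return c@T[:3,:3].T+T[:3,3]
def save(p,n): cv2.imwrite("pics/"+n,p["frame"][:,:,::-1])
E
python3 - <<'E'
from h import *
for n in("scene","top"):
    p=robot.get_image(n); save(p,n+"0.png"); print(n,p["cam_to_world"].round(3).tolist())
    for t in("dip_stand","pawl_pivot","pawl_nose","knob","pickle_pan","release_bar"):
        try:
            for r in robot.place_of(p,t)[:2]:
                u,v=r["xy"]; d=p["depth"][int(v),int(u)]
                print(t,"xy",np.round(r["xy"],1),round(r["confidence"],2),w(p,u,v,d=d).round(4),w(p,u,v,z=0).round(4))
        except Exception as e: print(t,e)
    for t in("dip_stand","pawl","release_bar","knob"):
        for r in robot.trace(p,t)[:1]:
            c=cloud(p,r["region"]); print(t,r["box"],round(r["confidence"],2),np.percentile(c,[2,50,98],axis=0).round(3).tolist())
E
```

```text
pics
scene [[0.824, -0.267, 0.5, -0.003], [-0.567, -0.379, 0.731, -0.641], [-0.006, -0.886, -0.464, 0.612], [0.0, 0.0, 0.0, 1.0]]
dip_stand xy [363.8 317.4] 0.56 [ 0.5446 -0.1021 -0.0009] [ 0.5438 -0.1028  0.    ]
pawl_pivot xy [308.9 236.5] 0.59 [0.5493 0.0642 0.0805] [0.633 0.171 0.   ]
pawl_nose xy [325.2 228.4] 0.67 [ 5.346e-01 -4.000e-04  1.335e-01] [0.6845 0.1783 0.    ]
knob xy [346.3 171.1] 0.57 [ 0.538  -0.043   0.2577] [0.9317 0.3922 0.    ]
pickle_pan xy [362.2 317.2] 0.64 [ 0.5412 -0.1015  0.0008] [ 0.5419 -0.1008  0.    ]
release_bar xy [195.5 237. ] 0.72 [0.4227 0.2993 0.0083] [0.4286 0.3122 0.    ]
dip_stand [278.2, 162.8, 385.9, 301.9] 0.68 [[0.503, -0.133, 0.009], [0.542, -0.001, 0.088], [0.573, 0.105, 0.259]]
release_bar [173.4, 221.7, 243.9, 241.0] 0.66 [[0.38, 0.292, 0.001], [0.432, 0.297, 0.015], [0.525, 0.313, 0.023]]
knob [319.0, 162.9, 386.9, 299.4] 0.79 [[0.51, -0.135, 0.039], [0.542, -0.077, 0.166], [0.65, 0.029, 0.266]]
top [[-0.028, -0.981, 0.192, 0.3], [-0.999, 0.033, 0.023, 0.105], [-0.028, -0.191, -0.981, 1.204], [0.0, 0.0, 0.0, 1.0]]
dip_stand xy [330.3 197.2] 0.83 [0.5333 0.024  0.1017] [0.5549 0.0166 0.    ]
pawl_pivot xy [306.2 191.6] 0.78 [0.5519 0.0765 0.0837] [0.5707 0.0743 0.    ]
pawl_nose xy [326.2 190. ] 0.69 [0.54   0.0353 0.1459] [0.5731 0.0257 0.    ]
knob xy [367.3 173.1] 0.66 [ 0.5421 -0.0356  0.2693] [ 0.6118 -0.0762  0.    ]
pickle_pan xy [379.8 203.3] 0.96 [ 0.5234 -0.0907  0.0637] [ 0.5358 -0.1016  0.    ]
pickle_pan xy [324.3 192.4] 0.53 [0.536  0.0393 0.1409] [0.5672 0.0305 0.    ]
release_bar xy [207.8 253.9] 0.85 [0.4241 0.3103 0.023 ] [0.4265 0.3143 0.    ]
release_bar [204.5, 206.1, 216.9, 277.8] 0.87 [[0.382, 0.298, 0.004], [0.44, 0.306, 0.021], [0.521, 0.317, 0.027]]
knob [328.3, 165.8, 404.9, 206.5] 0.79 [[0.512, -0.13, 0.01], [0.542, -0.078, 0.22], [0.569, 0.032, 0.269]]
```

View pics/scene0.png

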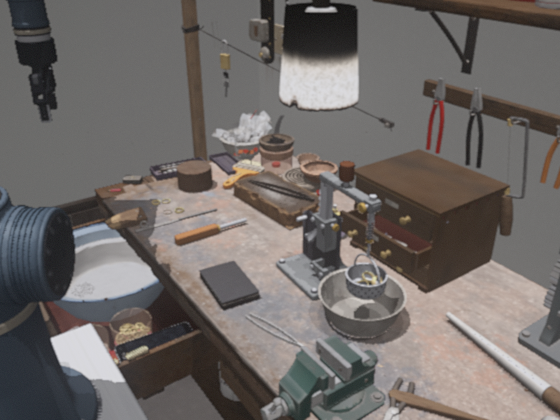

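View pics/top0.png

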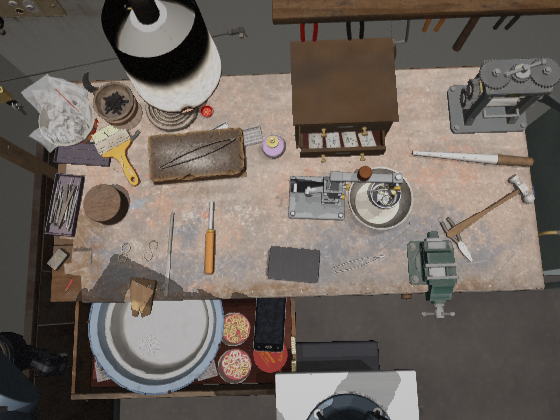

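The scene view shows the stand at about (325,240), with the basket over the pan at (362,300) and the bar at (210,232). In the top view the bar is at (208,240), pointing away from the robot, and the stand is at (318,198). The area in front of the stand is free. Next I fit the stand and bar poses.

```bash
cat >> h.py <<'E'
def proj(p,X):
    T=np.linalg.inv(p["cam_to_world"]); c=T[:3,:3]@X+T[:3,3]; u=p["mtx"]@c; return u[:2]/u[2]
E
python3 - <<'E'
from h import *
from scipy.optimize import least_squares
P={n:robot.get_image(n) for n in("scene","top")}
pts={"pawl_pivot":(-12,52,75),"pawl_nose":(-12,12.4,114.6),"knob":(-12,-52,253),"dip_stand":(0,0,0)}
obs=[]
for n,p in P.items():
    for t in pts:
        r=robot.place_of(p,t)
        if r and not(n=="scene" and t=="dip_stand"): obs.append((p,t,np.array(r[0]["xy"]),n))
def S(q,X): c,s=np.cos(q[2]),np.sin(q[2]); return np.array([q[0]+c*X[0]-s*X[1],q[1]+s*X[0]+c*X[1],X[2]])
def f(q):
    o=[]
    for p,t,uv,n in obs:
        X=np.array(pts[t])/1e3
        if t=="knob": X[2]+=q[3]
        o+=list(proj(p,S(q,X))-uv)
    return np.array(o+[q[3]/.002])
s=least_squares(f,[.55,.02,0,0],loss="soft_l1",x_scale=[.01,.01,.1,.01]); q=s.x; print(q.round(4))
for (p,t,uv,n),e in zip(obs,f(q).reshape(-1)[:-1].reshape(-1,2)): print(n,t,e.round(1))
for X in[(-12,52,75),(-12,-52,253),(-12,-120,0)]: print(X,S(q,np.array(X)/1e3).round(4))
# foot
c=cloud(P["top"],np.ones((420,560),bool))
m=(abs(c[:,2]-.014)<.005)&(abs(c[:,0]-.54)<.08)&(c[:,1]>-.03)&(c[:,1]<.14)
r=cv2.minAreaRect((c[m,:2]*1000).astype(np.float32)); print("foot rect",m.sum(),r, cv2.boxPoints(r).round(1).tolist())
print(np.percentile(c[m],[1,5,95,99],axis=0).round(4).tolist())
# bar
for n,p in P.items():
    g=robot.trace(p,"release_bar")[0]["region"]; c=cloud(p,g); c=c[c[:,2]>.005]
    a=cv2.fitLine((c[:,:2]*1000).astype(np.float32),cv2.DIST_HUBER,0,.01,.01).ravel(); a[:2]*=np.sign(a[0])
    t=(c[:,:2]*1000-a[2:])@a[:2]; h=c[c[:,2]>.016]; th=(h[:,:2]*1000-a[2:])@a[:2]
    print(n,"bar yaw",np.arctan2(a[1],a[0]).round(4),"ends",[(a[2:]+a[:2]*k).round(1).tolist() for k in np.percentile(t,[1,99])],"handle",[(a[2:]+a[:2]*k).round(1).tolist() for k in np.percentile(th,[2,98])])
o=robot.get_obs(); print(o["time"],o["ee_rot"],o["contact_force"])
E
```

```text
[ 0.5675  0.0205 -0.0658 -0.0018]
scene pawl_pivot [-0.8 -1.4]
scene pawl_nose [-1.7 -1. ]
scene knob [ 0.9 -1.4]
top pawl_pivot [ 0.3 -0.1]
top pawl_nose [117.5 -66.8]
top knob [-0.6  1.4]
top dip_stand [2.5 0.2]
(-12, 52, 75) [0.559  0.0732 0.075 ]
(-12, -52, 253) [ 0.5521 -0.0306  0.253 ]
(-12, -120, 0) [ 0.5477 -0.0984  0.    ]
foot rect 1311 ((552.3060302734375, 55.657073974609375), (149.48680114746094, 105.62330627441406), 82.37312316894531) [[490.0, -11.399999618530273], [594.7000122070312, -25.399999618530273], [614.5999755859375, 122.69999694824219], [509.8999938964844, 136.6999969482422]]
[[0.4996, -0.0147, 0.0094], [0.504, -0.0097, 0.0104], [0.6003, 0.1123, 0.0177], [0.6067, 0.1171, 0.0186]]
scene bar yaw -0.0021 ends [[379.2, 297.9], [545.9, 297.5]] handle [[380.5, 297.9], [480.4, 297.7]]
top bar yaw -0.025 ends [[382.0, 307.8], [540.3, 303.9]] handle [[382.1, 307.8], [522.1, 304.3]]
1.7 [-2.96855451e-06  1.91198929e-01  9.81551307e-01 -2.37439425e-05] [ 0.79779201 -0.67376781  0.27998607]
```

```bash
cat >> h.py <<'E'
def down(yaw): # tool x points along pi+yaw, closing across it
    a=(np.pi+yaw)/2; return [0.,float(np.cos(a)),float(np.sin(a)),0.]
def st(m=""):
    o=robot.get_obs(); print(m,round(o["time"],2),np.round(o["ee_pos"],4),np.round(o["contact_force"],2),np.round(o["ft_torque"],2),round(o["gripper_width"],4),round(o["gripper_force"],1)); return o
E
python3 - <<'E'
from h import *
q=down(-.02)
robot.gripper_to(.05)
robot.goto([.464,.306,.09],q); st("above")
print(robot.move_straight([.464,.306,.004],max_speed=.08,contact_N=8)); st("low")
robot.gripper_to(0.0); st("grip")
robot.move_straight([.464,.306,.10],max_speed=.1); st("lift")
p=robot.get_image("top"); save(p,"top1.png"); P={"top":p}
g=robot.trace(p,"release_bar")
if g:
    c=cloud(p,g[0]["region"]); print(g[0]["box"],np.percentile(c,[1,50,99],axis=0).round(4).tolist())
p=robot.get_image("scene"); save(p,"scene1.png")
g=robot.trace(p,"release_bar")
if g:
    c=cloud(p,g[0]["region"]); print(g[0]["box"],np.percentile(c,[1,50,99],axis=0).round(4).tolist())
# refine foot from many depth frames, edges
p=robot.get_image("top"); c=cloud(p,np.ones((420,560),bool))
m=(abs(c[:,2]-.014)<.003)&(abs(c[:,0]-.555)<.065)&(c[:,1]>-.03)&(c[:,1]<.135); c=c[m]*1e3
best=None
for yaw in np.arange(-.2,.1,.01):
    a=np.array([np.cos(yaw),np.sin(yaw)]);b=np.array([-a[1],a[0]])
    u=c[:,:2]@a;v=c[:,:2]@b
    H=[np.histogram(u,np.arange(u.min(),u.max()+1,2.))[0],np.histogram(v,np.arange(v.min(),v.max()+1,2.))[0]]
    sc=sum((np.diff(h.astype(float))**2).sum() for h in H)
    e=np.percentile(u,[1,99]).tolist()+np.percentile(v,[1,99]).tolist()
    if best is None or sc>best[0]: best=(sc,yaw,e)
print(best, len(c))
yaw,e=best[1:]; print("foot u len",e[1]-e[0],"v len",e[3]-e[2])
a=np.array([np.cos(yaw),np.sin(yaw)]);b=np.array([-a[1],a[0]])
print("origin from front edge/left edge",((e[0]+62)*a+(e[3]-97)*b),"centre-based",((e[0]+e[1])/2+10)*a+((e[2]+e[3])/2-30)*b)
K=p["frame"][140:240,270:420]; cv2.imwrite("pics/stand.png",cv2.resize(K,None,fx=5,fy=5,interpolation=cv2.INTER_CUBIC)[:,:,::-1])
E
```

```text
above 3.58 [0.4641 0.3068 0.0904] [-0.03 -0.47  1.43] [-0.01  0.05  0.03] 0.05 0.0
False
low 4.8 [0.4644 0.3062 0.0045] [-0.49  0.09 -0.16] [-0.03  0.02 -0.01] 0.0498 0.0
grip 5.17 [0.4644 0.3062 0.0047] [0.32 0.06 4.61] [-0.09  0.06  0.02] 0.0185 60.0
lift 6.28 [0.4635 0.3058 0.0994] [-0.04  0.04 -0.25] [-0.04 -0.02  0.  ] 0.0185 59.4
[168.2, 180.6, 247.0, 205.6] [[0.3782, 0.2924, 0.0957], [0.4215, 0.2979, 0.1083], [0.5452, 0.3132, 0.1171]]
(np.float64(7608.0), np.float64(-0.03999999999999987), [499.98063677131984, 602.6137096427764, 7.033280204357402, 138.26664818284573]) 1080
foot u len 102.63307287145653 v len 131.23336797848833
origin from front edge/left edge [563.18133799  18.76040778] centre-based [562.55373901  20.16994853]
```

View pics/scene1.png

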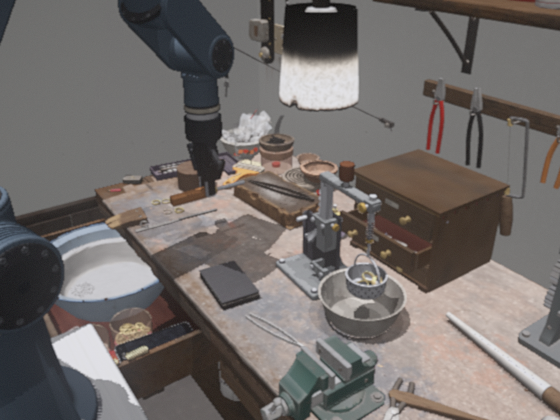

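View pics/stand.png

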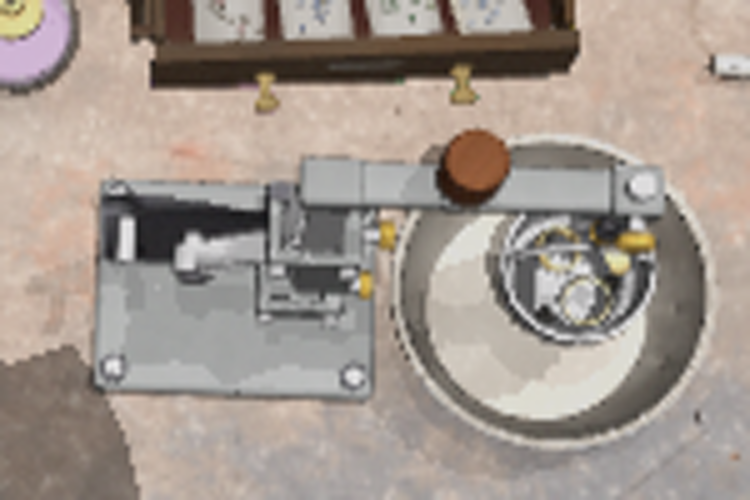

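The bar is held level at about (190,193) in the scene view. The stand crop shows the pawl running from its boss near (190,250) to the toothed bar at (265,245), and the basket hangs inside the pan rim. Next I move the bar to the front of the wedge and feel for the back plate.

```bash
cat >> h.py <<'E'
O=np.array([.565,.020]); YAW=-.05; C,Sn=np.cos(YAW),np.sin(YAW)
def W(x,y,z): # stand mm -> world m
    x,y=x/1e3,y/1e3; return np.array([O[0]+C*x-Sn*y,O[1]+Sn*x+C*y,z/1e3])
L=.087
def tcp(x,y,z): # bar tip at stand (x,y,z) mm -> TCP
    p=W(x,y,z); return p-np.array([C*L,Sn*L,.0065])
E
python3 - <<'E'
from h import *
q=down(YAW)
p=robot.get_image("top")
for u,v in[(289.4,218),(344.4,219.6),(290.6,176.4)]: print(w(p,u,v,z=.014).round(4), )
print("model",W(-62,97,14).round(4),W(-62,-37,14).round(4),W(42,97,14).round(4))
print("pan ctr",w(p,270+555/5,140+290/5,z=.054).round(4),"basket",W(-12,-120,0).round(4))
robot.goto(tcp(-55,26,80),q); o=st("pre")
p=robot.get_image("scene"); save(p,"scene2.png")
cv2.imwrite("pics/s2.png",cv2.resize(p["frame"][150:310,240:420],None,fx=4,fy=3.7,interpolation=cv2.INTER_CUBIC)[:,:,::-1])
p=robot.get_image("top"); cv2.imwrite("pics/t2.png",cv2.resize(p["frame"][150:290,260:420],None,fx=5,fy=4,interpolation=cv2.INTER_CUBIC)[:,:,::-1])
E
```

```text
[0.5046 0.1169 0.014 ]
[ 0.4965 -0.0133  0.014 ]
[0.6065 0.111  0.014 ]
model [0.5079 0.12   0.014 ] [ 0.5012 -0.0139  0.014 ] [0.6118 0.1148 0.014 ]
pan ctr [ 0.5376 -0.0959  0.054 ] basket [ 0.547  -0.0993  0.    ]
pre 7.59 [0.4254 0.0534 0.0737] [-0.22 -0.39  0.28] [-0.04 -0.01  0.06] 0.0185 59.3
```

View pics/s2.png

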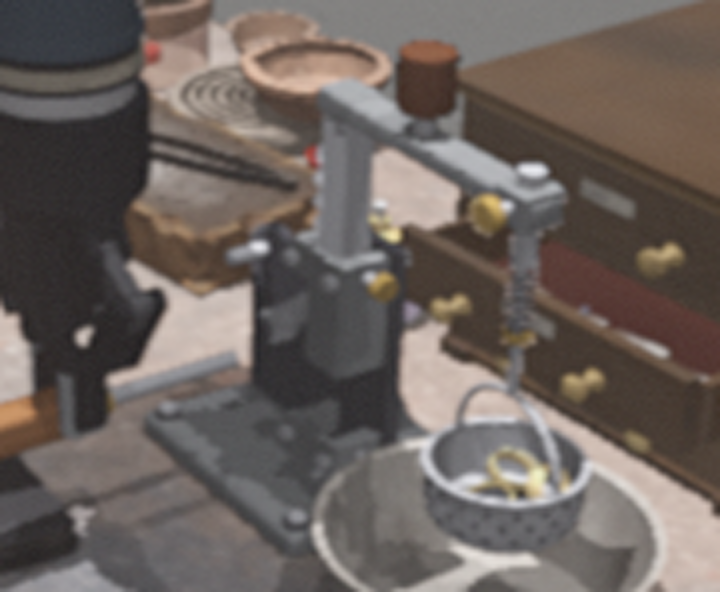

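View pics/t2.png

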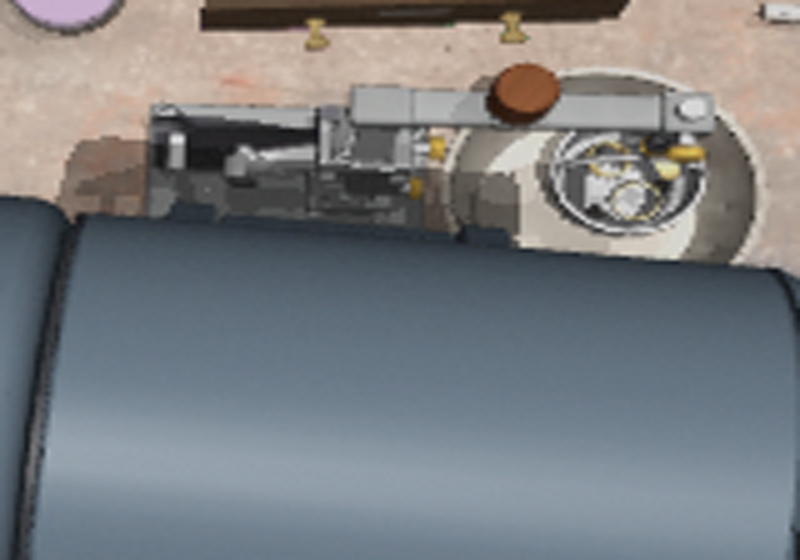

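The scene crop shows the steel end at (235,360), pointing at the gap in front of the stand. The top crop shows the pawl at (275,155) with nothing in front of it. Next I insert the bar, touch the plate, back off and rise to contact.

```bash
sed -i 's/^O=.*/O=np.array([.562,.019]); YAW=-.06; C,Sn=np.cos(YAW),np.sin(YAW)/' h.py
python3 - <<'E'
from h import *
q=down(YAW)
robot.move_straight(tcp(-50,26.5,80),ori=q,max_speed=.08); st("pre")
hit=robot.move_straight(tcp(14,26.5,80),max_speed=.04,contact_N=3); o=st("plate %s"%hit)
d=np.array(o["ee_pos"])-tcp(0,26.5,80); print("tip x by model (mm):",1e3*(C*d[0]+Sn*d[1]),1e3*(-Sn*d[0]+C*d[1]),1e3*d[2])
if hit:
    b=np.array(o["ee_pos"])-np.array([C,Sn,0])*.004
    robot.move_straight(b,max_speed=.03); o=st("back")
    hit=robot.move_straight(b+[0,0,.02],max_speed=.01,contact_N=2.5); o2=st("up %s"%hit)
    print("tip z mm",1e3*(o2["ee_pos"][2]+.0065))
p=robot.get_image("scene")
cv2.imwrite("pics/s3.png",cv2.resize(p["frame"][180:290,270:370],None,fx=7,fy=5.4,interpolation=cv2.INTER_CUBIC)[:,:,::-1])
E
```

```text
pre 7.94 [0.4274 0.0543 0.0735] [ 0.28  0.46 -0.76] [-0.03 -0.05 -0.08] 0.0184 59.3
plate True 9.09 [0.4762 0.0507 0.073 ] [-0.62  0.27 -2.  ] [ 0.   -0.03  0.  ] 0.0184 59.3
tip x by model (mm): -0.5264808435189325 0.020380437673539687 -0.5290369090565072
back 9.36 [0.4716 0.0511 0.0728] [-0.08  0.39 -1.04] [-0.06 -0.03 -0.  ] 0.0186 59.3
up True 10.37 [0.472  0.0508 0.081 ] [ 0.03 -1.63 -2.77] [-0.23 -0.02 -0.12] 0.0185 59.2
tip z mm 87.47464026981389
```

View pics/s3.png

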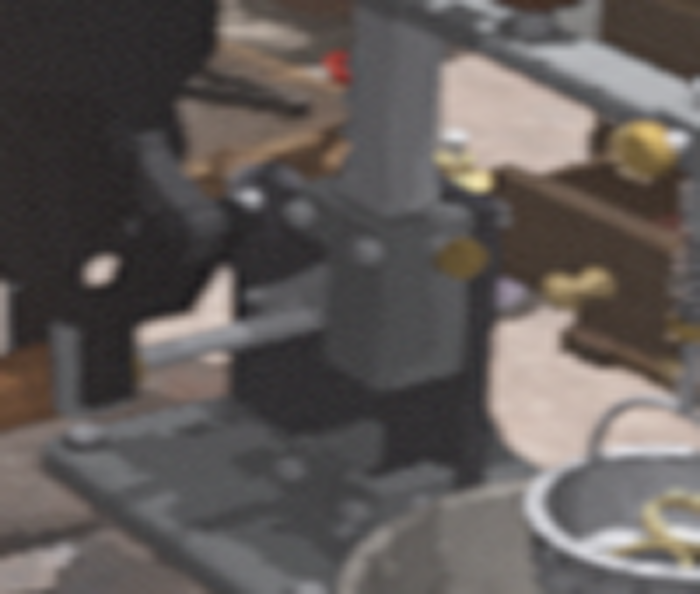

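Contact came within 1 mm of where the model predicts, so I'll swing the bar about the pivot while watching the force.

```bash
cat > arc.py <<'E'
from h import *
import sys
t0,t1=float(sys.argv[1]),float(sys.argv[2])
v0=np.array([-25.5,12.5])
for th in np.arange(t0,t1+1e-6,.06):
    c,s=np.cos(th),np.sin(th); v=np.array([c*v0[0]+s*v0[1],-s*v0[0]+c*v0[1]])
    hit=robot.move_straight(tcp(-4.5,52+v[0],75+v[1]),max_speed=.02,contact_N=12)
    o=robot.get_obs(); f=np.array(o["contact_force"]); e=(np.array(o["ee_pos"])-tcp(-4.5,52+v[0],75+v[1]))*1e3
    print(round(th,2),round(o["time"],2),hit,f.round(1),np.round(o["ft_torque"],2),e.round(1))
    if hit or np.linalg.norm(f)>20: print("STOP"); break
E
python3 arc.py .06 .42
```

```text
0.06 10.68 False [ 0.9 -4.1 -5.8] [-0.69  0.29 -0.31] [-0.6 -0.3 -0.5]
0.12 10.93 False [ 0.5 -5.2 -8.2] [-0.94  0.43 -0.46] [-0.6 -0.5 -0.5]
0.18 11.18 False [ 0.9 -7.8 -7.7] [-1.24  0.39 -0.58] [-0.5 -0.8 -0.6]
0.24 11.43 False [-1.2 -0.  -1.6] [-0.1   0.02 -0.03] [0.1 0.2 0.1]
0.3 11.68 False [ 0.  -1.  -0.8] [-0.05  0.02 -0.03] [0.1 0.4 0.3]
0.36 11.93 False [-0.3 -1.  -1. ] [-0.05 -0.03 -0.08] [0.1 0.2 0.2]
0.42 12.18 False [ 0.4  0.1 -1.5] [-0.07 -0.02  0.01] [0.  0.1 0.1]
```

The pawl came out at about 11 N. Continuing over the top.

```bash
python3 arc.py .48 1.3; python3 - <<'E'
from h import *
o=robot.get_obs(); b=np.array(o["ee_pos"])
robot.move_straight(b-np.array([C,Sn,0])*.07,max_speed=.1); st("out")
for n in("scene","top"):
    p=robot.get_image(n)
    for t in("pawl_nose","pawl_pivot","release_bar"):
        for r in robot.place_of(p,t)[:1]: print(n,t,np.round(r["xy"],1),round(r["confidence"],2))
    v=np.array([np.sin(1.42-.7854),np.cos(1.42-.7854)])*56
    print("expect nose over",proj(p,W(-12,52+v[0],75+v[1])).round(1),"engaged",proj(p,W(-12,12.4,114.6)).round(1))
    a=p["frame"][170:300,260:400] if n=="scene" else p["frame"][150:250,270:400]
    cv2.imwrite("pics/%s4.png"%n,cv2.resize(a,(700,560),interpolation=cv2.INTER_CUBIC)[:,:,::-1])
E
```

```text
0.48 12.43 False [-0.2  0.4 -0.9] [-0.05 -0.02  0.03] [0.  0.1 0. ]
0.54 12.68 False [ 0.2  0.  -0.6] [-0.03 -0.01 -0.04] [0.  0.1 0.1]
0.6 12.93 False [ 0.3 -0.1 -2.1] [-0.02 -0.03 -0.01] [0.  0.1 0.1]
0.66 13.18 False [-0.1 -1.  -0.9] [ 0.04  0.02 -0.02] [0.  0.1 0. ]
0.72 13.43 False [-1.   0.5 -1.4] [ 0.01 -0.04  0.02] [0.  0.1 0. ]
0.78 13.68 False [ 0.5  0.9 -0.5] [-0.01  0.04 -0.  ] [0.  0.1 0. ]
0.84 13.93 False [ 0.1 -0.6 -1.5] [-0.   -0.01  0.04] [0.  0.1 0. ]
0.9 14.18 False [-0.1 -0.3 -1.4] [ 0.02 -0.04 -0.04] [0.  0.1 0. ]
0.96 14.43 False [-0.6  0.5 -0.9] [-0.01 -0.02  0.01] [0.  0.1 0. ]
1.02 14.68 False [ 0.1 -0.2 -1.5] [ 0.   -0.06  0.03] [-0.   0.1  0. ]
1.08 14.93 False [-0.5 -0.5 -1. ] [-0.03 -0.02 -0.03] [0.  0.1 0. ]
1.14 15.18 False [-0.1  1.  -1.6] [-0.04 -0.04 -0.01] [-0.   0.1 -0. ]
1.2 15.43 False [ 0.1 -0.2 -1.4] [-0.01 -0.04  0.05] [-0.   0.1 -0. ]
1.26 15.68 False [ 1.  1. -2.] [-0.03 -0.02  0.01] [-0.   0.1 -0. ]
out 16.52 [0.4054 0.0847 0.0967] [ 0.8  -0.43 -1.54] [ 0.01 -0.06  0.03] 0.0188 59.7
scene pawl_nose [301.7 209. ] 0.82
scene pawl_pivot [308.3 240. ] 0.94
scene release_bar [220.2 254.3] 0.64
expect nose over [298.9 209.1] engaged [320.6 227.6]
top pawl_nose [308.8 191.6] 0.65
top pawl_pivot [308.5 192.9] 0.6
expect nose over [293.5 187. ] engaged [326.6 188.3]
```

View pics/top4.png

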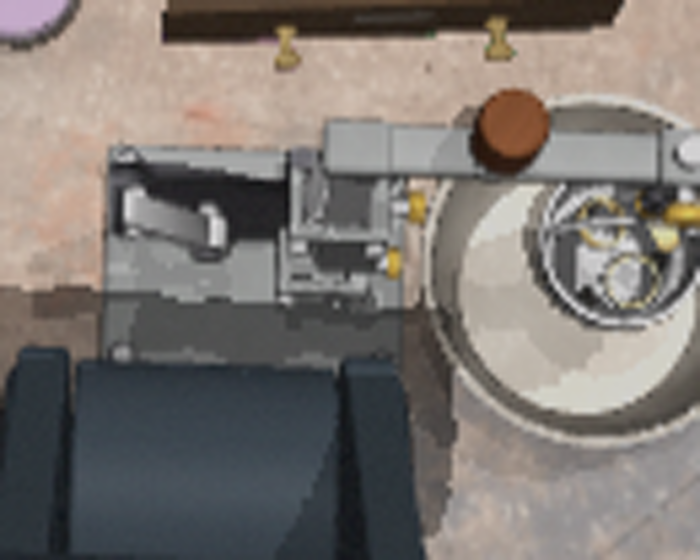

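The top crop shows the pawl lying to the left: its nose is at (135,215) and its boss at (210,225), so it is on the peg. Next I lay the bar back in its place and measure the knob.

```bash
python3 - <<'E'
from h import *
q=down(-.02)
robot.goto([.464,.306,.06],q); st("above")
h=robot.move_straight([.464,.306,.001],max_speed=.05,contact_N=4); st("down %s"%h)
robot.gripper_to(.05); st("open")
robot.move_straight([.464,.306,.12],max_speed=.15)
robot.gripper_to(.06)
robot.goto([.45,.12,.30],down(YAW-np.pi/2)); o=st("moved"); print(np.round(o["q"],2))
p=robot.get_image("top"); save(p,"top5.png")
g=robot.trace(p,"release_bar")
if g: c=cloud(p,g[0]["region"]); print("bar",g[0]["box"],np.percentile(c,[1,50,99],axis=0).round(4).tolist())
r=robot.place_of(p,"knob")[0]; u,v=r["xy"]; print("knob",r,w(p,u,v,z=.254).round(4),"model",W(-12,-52,254).round(4))
F=p["frame"].astype(int); m=(F[:,:,0]-F[:,:,2]>40)
c=cloud(p,m); c=c[(abs(c[:,0]-.55)<.04)&(abs(c[:,1]+.03)<.04)&(c[:,2]>.24)]
print(len(c),c.mean(0).round(4),c.min(0).round(4),c.max(0).round(4),np.median(c[:,2]))
p=robot.get_image("scene"); 
for r in robot.place_of(p,"pawl_nose")[:1]: print(r)
r=robot.place_of(p,"knob")[0]; print(r,"model px",proj(p,W(-12,-52,254)))
g=robot.trace(p,"release_bar")
if g: c=cloud(p,g[0]["region"]); print("bar",np.percentile(c,[1,50,99],axis=0).round(4).tolist())
E
```

```text
above 17.85 [0.4632 0.305  0.0598] [ 0.55 -0.5  -0.73] [-0.05 -0.02 -0.02] 0.0188 59.7
down True 18.86 [0.4636 0.3059 0.0051] [-0.07  0.44  4.32] [ 0.   -0.01  0.01] 0.0189 60.5
open 19.27 [0.4627 0.3055 0.0041] [ 0.04 -0.55 -0.23] [ 0.02 -0.01  0.02] 0.0499 0.0
moved 21.6 [0.4498 0.1202 0.2995] [-0.15 -0.12 -0.25] [-0.01  0.01 -0.02] 0.0599 0.0
[0.02 0.22 1.73 0.   1.19 0.08]
bar [201.7, 205.0, 214.5, 276.2] [[0.3797, 0.2982, 0.0073], [0.4381, 0.3069, 0.0211], [0.5396, 0.3197, 0.0271]]
knob {'xy': [365.5, 172.2], 'confidence': 0.66} [ 0.548  -0.0346  0.254 ] model [ 0.5469 -0.0322  0.254 ]
128 [ 0.5458 -0.0318  0.2682] [ 0.5345 -0.0432  0.2637] [ 0.5569 -0.0202  0.2722] 0.2683827862386672
{'xy': [300.6, 212.6], 'confidence': 0.7}
{'xy': [345.0, 170.6], 'confidence': 0.69} model px [345.98576404 169.71625093]
bar [[0.3775, 0.2922, -0.0006], [0.4347, 0.2987, 0.014], [0.5442, 0.3482, 0.0229]]
```

```bash
python3 - <<'E'
from h import *
q=down(YAW-np.pi/2); k=np.array([.546,-.032])
robot.goto([*k,.315],q); st("above")
h=robot.move_straight([*k,.2365],max_speed=.06,contact_N=4); st("at knob %s"%h)
if h: raise SystemExit
robot.gripper_to(0.0); o=st("grip"); z0=o["ee_pos"][2]
x,y=o["ee_pos"][:2]
h=robot.move_straight([x,y,z0-.047],max_speed=.035,contact_N=8); o=st("down1 %s"%h)
if h: raise SystemExit
robot.pause(.2); st("rest")
h=robot.move_straight([x,y,z0-.070],max_speed=.006,contact_N=3.5); o=st("down2 %s"%h); print("dropped mm",1e3*(z0-o["ee_pos"][2]))
robot.pause(.3); st("rest")
p=robot.get_image("scene"); save(p,"scene6.png")
cv2.imwrite("pics/s6.png",cv2.resize(p["frame"][150:350,270:430],(640,600),interpolation=cv2.INTER_CUBIC)[:,:,::-1])
E
```

```text
above 22.7 [ 0.5449 -0.0311  0.3144] [-1.28  0.19  0.25] [ 0.04  0.   -0.01] 0.0598 0.0
at knob False 24.16 [ 0.5463 -0.0321  0.237 ] [-0.1  -0.32  0.69] [0.02 0.06 0.05] 0.0601 0.0
grip 24.57 [ 0.5465 -0.032   0.2368] [ 0.68 -0.36  1.33] [ 0.03 -0.13 -0.03] 0.0244 58.8
down1 False 26.05 [ 0.5465 -0.032   0.1896] [ 2.16 -0.05 -3.17] [ 0.03 -0.52  0.03] 0.0244 58.9
rest 26.25 [ 0.5465 -0.032   0.1896] [ 2.97  0.25 -2.39] [ 0.03 -0.58 -0.01] 0.0247 58.9
down2 True 26.9 [ 0.5466 -0.0321  0.1893] [ 0.33 -0.82  0.47] [-0.03  0.04  0.05] 0.0244 59.1
dropped mm 47.48513812141769
rest 27.2 [ 0.5466 -0.0321  0.1887] [-0.46  0.04  0.82] [-0.05  0.12  0.04] 0.0246 59.1
```

View pics/s6.png

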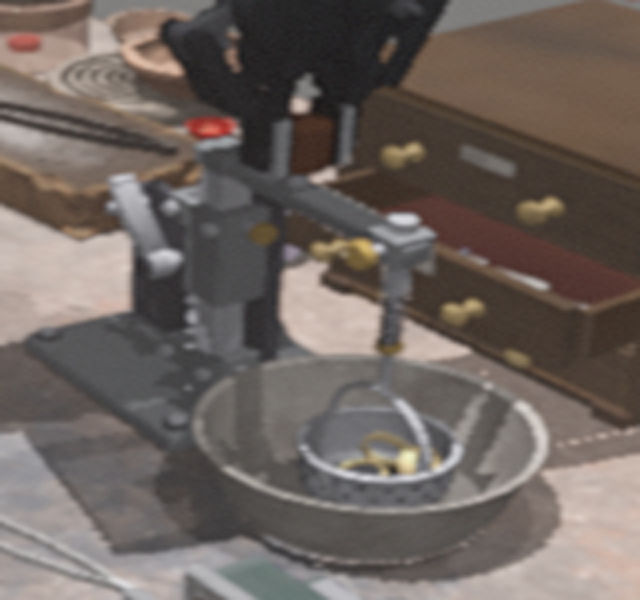

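The pawl is back on its peg at (140,215) and the basket hangs just above the pan floor. That stop was only stiction letting go, so I'll continue in short steps on averaged force.

```bash
python3 - <<'E'
from h import *
def fz():
    a=[]
    for _ in range(5): robot.pause(.02); a.append(robot.get_obs()["contact_force"][2])
    return np.mean(a)
o=robot.get_obs(); x,y,z=o["ee_pos"]; zt=.1886; log=[fz()]
while zt>.166:
    zt-=.001; h=robot.move_straight([x,y,zt],max_speed=.01,contact_N=7); f=fz(); log.append(f)
    print(round(zt,4),round(robot.get_obs()["ee_pos"][2],4),round(f,2),h)
    if f>np.median(log)+3 or h: break
st("end")
E
```

```text
0.1876 0.1874 -0.74 False
0.1866 0.1865 -0.76 False
0.1856 0.1855 -0.21 False
0.1846 0.1846 0.23 False
0.1836 0.1835 -0.27 False
0.1826 0.1825 -0.16 False
0.1816 0.1815 -0.23 False
0.1806 0.1806 0.07 False
0.1796 0.1798 3.48 False
end 30.39 [ 0.5466 -0.032   0.1798] [-1.64 -0.04  3.49] [0.05 0.46 0.02] 0.0243 59.4
```

```bash
python3 - <<'E'
from h import *
def fz():
    a=[]
    for _ in range(8): robot.pause(.02); a.append(robot.get_obs()["contact_force"][2])
    return np.mean(a)
o=robot.get_obs(); x,y,z=o["ee_pos"]
print(fz()); robot.move_straight([x,y,.1793],max_speed=.01,contact_N=5); print(fz(),robot.get_obs()["ee_pos"][2])
robot.gripper_to(.06); st("open")
robot.move_straight([x,y,.28],max_speed=.12); robot.goto([.45,.12,.30],down(YAW-np.pi/2)); st("clear")
p=robot.get_image("top"); r=robot.place_of(p,"pickle_pan")[0]; print("pan",w(p,*r["xy"],z=.0).round(4))
F=p["frame"].astype(int); c=cloud(p,F[:,:,0]-F[:,:,2]>40); c=c[(abs(c[:,0]-.55)<.03)&(abs(c[:,1]+.03)<.03)&(c[:,2]>.18)]; print("knob top",np.median(c[:,2]))
p=robot.get_image("scene"); print(robot.place_of(p,"pawl_nose")[:1])
cv2.imwrite("pics/s7.png",cv2.resize(p["frame"][150:350,270:430],(640,600),interpolation=cv2.INTER_CUBIC)[:,:,::-1])
E
```

```text
3.8651176958244413
5.3747915948679985 0.1796698042372307
open 31.34 [ 0.5468 -0.032   0.1791] [ 0.09 -0.74 -0.34] [ 0.02 -0.01  0.02] 0.06 0.0
clear 33.08 [0.4509 0.1195 0.2999] [ 0.56 -0.45  0.57] [ 0.    0.01 -0.06] 0.0597 0.0
pan [ 0.5404 -0.1034  0.    ]
knob top 0.21059509536375548
[{'xy': [300.9, 207.6], 'confidence': 0.78}]
```

View pics/s7.png

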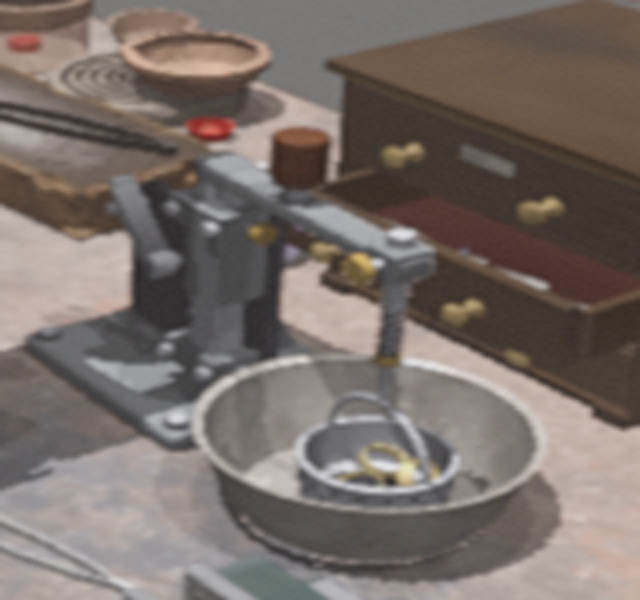

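The basket sits on the pan floor around (380,465) and the pawl lies back on its peg at (145,220), so I'm handing it in.

```bash
python3 -c "
from workcell import robot
print(robot.hand_in())"
```

```text
the job is handed in; nothing more can be done
None
```

The job is handed in at about 33 s: the bar tipped the pawl back onto its stop peg (about 11 N at most) and now lies flat on the bench, and the basket rests on the pan floor, set down with about 5 N.

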